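# Sweep the stoppers into the collecting tray

### The job

Clear up after the practical: with closed fingers, sweep the three loose rubber stoppers along the bench, in any order, through the open front of the collecting tray until each lies at rest wholly inside it. Only push them, steadily: do not lift, carry or flick them. Leave the jar, the dropper bottle and everything else on the bench where they stand.

Things in the scene. Friction and masses are not known exactly. Their poses are not given: they have to be found in the camera images.
- bung0_center (a point): loose tapered rubber stopper, plain brown, round, standing on its wide end: 30 mm across at the foot, 26 mm at the top, 26 mm high, 17 to 35 g; the point is at its middle, 13 mm above its underside. The three are alike; they stand before the tray's open front, 0.135 to 0.165 m from the middle of the front edge, in a fan of five places shared with the jar and the dropper bottle, neighbours at least 49 mm apart between centres
- bung1_center (a point): loose tapered rubber stopper, plain brown, round, standing on its wide end: 30 mm across at the foot, 26 mm at the top, 26 mm high, 17 to 35 g; the point is at its middle, 13 mm above its underside. The three are alike; they stand before the tray's open front, 0.135 to 0.165 m from the middle of the front edge, in a fan of five places shared with the jar and the dropper bottle, neighbours at least 49 mm apart between centres
- bung2_center (a point): loose tapered rubber stopper, plain brown, round, standing on its wide end: 30 mm across at the foot, 26 mm at the top, 26 mm high, 17 to 35 g; the point is at its middle, 13 mm above its underside. The three are alike; they stand before the tray's open front, 0.135 to 0.165 m from the middle of the front edge, in a fan of five places shared with the jar and the dropper bottle, neighbours at least 49 mm apart between centres
- bung0: the same stopper as point bung0_center, its origin at the centre of its underside
- bung1: the same stopper as point bung1_center, its origin at the centre of its underside
- bung2: the same stopper as point bung2_center, its origin at the centre of its underside
- tray_mouth (a point): bench-top collecting tray of plain aluminium, fixed to the bench, open at the front: the point is at bench height in the middle of its open front edge; x points level into the tray, y to the left along the front edge, z up. 160 mm wide outside (154 inside), 120 mm deep, closed by 25 mm high, 3 mm thick walls at both sides and the back. Its floor is 2 mm thick; over the first 14 mm behind the front edge it slopes up as a ramp from the bench, so stoppers slide onto it
- jar: small loose glass specimen jar with a white screw cap, 34 mm across, 52 mm high, among the stoppers; origin at the centre of its underside, z up; to be left alone
- dropper: loose amber glass dropper bottle with a black teat, 30 mm across, 58 mm high, among the stoppers; origin at the centre of its underside, z up; to be left alone
- dish: loose covered glass dish, 86 mm across, 17 mm high, beside the tray on its left; origin at the centre of its underside, z up; to be left alone
- slidebox: loose grey and white slide box, 86 x 37 x 33 mm, beside the tray on its right; origin at the centre of its underside, z up; to be left alone
- washbottle: loose white wash bottle, 64 mm across, 150 mm high, on the right side of the bench; origin at the centre of its underside, z up; to be left alone
- beaker: loose open glass beaker, 70 mm across, 85 mm high, on the right side of the bench; origin at the centre of its underside, z up; to be left alone
Mind the look-alikes: they are no part of the job. What is shaped like the bung1 but orange is not meant. What is shaped like the bung2 but blue is not meant.

How it is judged:
At the end, for the whole second after the job is handed in: All three stoppers lie at rest (under 0.02 m/s) wholly inside the tray: centre at least 14 mm behind the front edge and between the walls, resting on the floor (middle under 26 mm high). The six loose bystanders stand upright, within 12 mm of where they were (x of bung0_center in the frame of tray_mouth between 0.014 and 0.117 m and y of bung0_center in the frame of tray_mouth between -0.077 and 0.077 m and height (world z) of each of bung0_center, bung1_center, bung2_center below 0.026 m and linear speed of each of bung0, bung1, bung2 below 0.02 m/s and x of bung1_center in the frame of tray_mouth between 0.014 and 0.117 m and y of bung1_center in the frame of tray_mouth between -0.077 and 0.077 m and x of bung2_center in the frame of tray_mouth between 0.014 and 0.117 m and y of bung2_center in the frame of tray_mouth between -0.077 and 0.077 m and distance of each of jar, dropper, dish, slidebox, washbottle, beaker from where it was at the start of the episode below 0.012 m and angle between each of jar, dropper, dish, slidebox, washbottle, beaker's own z axis and vertical below 0.15 rad); the robot touches nothing.
It fails at once if a stopper is lifted or carried (its middle rises more than 28 mm above the bench) (height (world z) of any of bung0_center, bung1_center, bung2_center above 0.028 m).
It fails at once if a stopper is flicked or thrown (faster than 0.8 m/s) (linear speed of any of bung0, bung1, bung2 above 0.8 m/s).
It fails at once if a bystander (jar, dropper bottle, dish, slide box, wash bottle, beaker) is shifted more than 12 mm or tipped (distance of any of jar, dropper, dish, slidebox, washbottle, beaker from where it was at the start of the episode above 0.012 m or angle between any of jar, dropper, dish, slidebox, washbottle, beaker's own z axis and vertical above 0.15 rad).
It also fails if it takes over 58 s, if anything falls off the work surface, if the arm or the gripper's body presses on something with over 40 N, if the wrist force passes 120 N, or if a joint passes its speed limit or range.

### The arm

A 6-joint arm with a two-finger parallel gripper is mounted at the origin on the work surface. World frame = base frame: x ahead of the robot, y to its left, z up, the work surface at z = 0. Lengths are in m, angles in rad, forces in N, time in s.
With the tool pointing down it reaches from about 0.35 to 0.925 m from the base axis. Payload 6.4 kg.
Tool frame: the origin (TCP) lies midway between the tips of the shut fingers; the grasp point (between the pads) lies 19 mm behind it; z points along the fingers, x is the direction in which the jaws open and shut, and the axes are right-handed (so a half turn about z gives the same grasp; the last joint's range is limited). The gripper opens to 94 mm and grips with 3 to 60 N. Pads are 16 mm wide; open, the fingers measure 119 mm over their backs; the gripper's body (75 mm by 177 mm) begins 78 mm behind the grasp point.
Start: joints at [-1.414, 0.245, 1.558, -0, 1.339, -0.174], TCP at [0.211, -0.615, 0.205] pointing down, gripper open.
Joint ranges: [-3.13, 3.13], [-1.02, 2.26], [0.13, 2.54], [-0.95, 4.09], [0.21, 2.88], [-2.74, 2.74]. Speed limits (rad/s): [2.57, 2.57, 3.14, 3.14, 3.14, 3.14].

### API

Orientations are given as a rotation vector (axis times angle).
In Python, from station import arm gives the robot as it stands.
- The arm moves only by the shell command python3 -m inch 'ROWS' [OPENING] [FORCE]. ROWS is JSON, a list of rows, each a list of 2 entries, a list of its own where there are three numbers: the shift along the world's x, y, z in mm, then the turn about the world's z in degrees. A call has 1 to 10 rows; each row shifts and turns the commanded pose from where the row before left it; what a row does not reach is not made up. A row lasts 1/10 s, in which the tool goes at most 50 mm and 8.59 degrees, less where a joint would pass 70% of its speed; a pose out of reach is approached as far as the arm can. A call is refused whole if a number of a shift passes 50 or a number of a turn 8.59, either way. A call with a gripper value outside its range is refused whole. OPENING is the opening in per cent of the stroke, from 0 (shut) to 100 (fully open), set as the call begins (- or left out, the last holds). The fingers move at their own pace and stop on an object; FORCE is the grip in N (left out, the last holds). Time passes only in rows, so rows that do not move let the fingers close. It gives the time, the measured TCP pose, the force and the opening at its end, in the units of the state.
- arm.get_obs(): the state, without advancing time (a new reading comes with each control period).
- arm.grab_frame(name): name is "scene" or "top" or "wrist"; returns a dict with "frame" (420x560x3 uint8, red, green, blue), "z_map" (420x560 float32, m along the optical axis (not along the pixel's ray), 0 where there is no reading), "vfov" (degrees; the focal length in pixels is half the picture's height over the tangent of half this angle, whatever the lens; pixels are square), "cx", "cy" (the principal point, pixels), "extrinsics" (4x4, takes a point from camera to world coordinates). Camera axes: x right, y down, z forward; pixel columns grow to the right and rows downward; lengths in m; the calibration is good to about 2 mm. The wrist camera is an equidistant fisheye: a pixel r from the principal point sees the ray r / f radians off the axis. A picture is of the moment at which its call begins.
- arm.hand_in(): hands the job in, once; it reports no verdict.
The state is a dict: "time": time; "joints": joint angles; "qvel": joint speeds; "effort": joint torques, N m; "tool_pos": TCP position; "tool_rot": TCP orientation; "force": force on the tool from outside, world axes, zero at the start; "torque": the same for the moment, N m; "grip_width": finger opening in m.
Only numpy, scipy, OpenCV 4.12 (cv2) and the standard library are available. Lean on these libraries where they do the work, as an engineer would, in place of code of your own. Each camera call takes 0.05 s, during which the arm holds its last target.

## Working session

There is one attempt and no reset: what is moved stays moved. The work goes in short steps, Python scripts to look and compute and a shell command to move; the robot and the scene stay as the last step left them, time stands still between calls to the robot, and variables do not carry over. Pictures are saved under pics/ and viewed, and the job is handed in when it is done.

```bash
mkdir -p pics; ls; cat > h.py <<'E'
from station import arm
import numpy as np, cv2
def grab(n,save=None):
    d=arm.grab_frame(n)
    if save: cv2.imwrite('pics/'+save,d['frame'][:,:,::-1])
    return d
def world(d):
    z=d['z_map'];H,W=z.shape;f=H/2/np.tan(np.radians(d['vfov'])/2)
    u,v=np.meshgrid(np.arange(W),np.arange(H))
    P=np.stack([(u-d['cx'])/f*z,(v-d['cy'])/f*z,z,np.ones_like(z)],-1)
    return (P@np.array(d['extrinsics']).T)[...,:3]
def ray(d,u,v,h):
    E=np.array(d['extrinsics']);f=d['z_map'].shape[0]/2/np.tan(np.radians(d['vfov'])/2)
    r=E[:3,:3]@np.array([(u-d['cx'])/f,(v-d['cy'])/f,1]);o=E[:3,3]
    return o+r*(h-o[2])/r[2]
E
python3 - <<'E'
from h import *
for n in('top','scene'):
    d=grab(n,n+'0.png');print(n,d['vfov'],d['cx'],d['cy'],np.round(d['extrinsics'],3).tolist(),(d['z_map']>0).mean())
    np.savez(n+'0.npz',**{k:d[k] for k in d})
print(arm.get_obs())
E
```

```text
pics
top 52.620052999921754 287.16089111044346 208.5597111309314 [[-0.013, -0.99, 0.142, 0.477], [-1.0, 0.013, 0.001, -0.073], [-0.003, -0.142, -0.99, 0.939], [0.0, 0.0, 0.0, 1.0]] 0.995922619047619
scene 49.47430362163119 274.7173228188508 206.4751038799766 [[-0.759, 0.566, -0.322, 0.876], [0.651, 0.653, -0.387, 0.29], [-0.009, -0.504, -0.864, 0.852], [0.0, 0.0, 0.0, 1.0]] 0.9961607142857143
{'time': 0.1, 'joints': array([-1.41410733e+00,  2.45715091e-01,  1.55886934e+00, -5.96378772e-05,
        1.33870253e+00, -1.74132780e-01]), 'qvel': array([-0.00052335, -0.00105424, -0.00173771,  0.00051243,  0.00088649,
        0.0004526 ]), 'effort': array([ 8.65924267e-05, -4.16908765e+01, -3.15528023e+01,  6.86747767e-02,
        3.09770450e-02, -5.85532825e-05]), 'tool_pos': array([ 0.21101822, -0.61422754,  0.20448644]), 'tool_rot': array([-2.55595944e+00,  1.82464680e+00,  1.92970877e-03]), 'force': array([ 0.29685576, -0.14476721,  0.50684331]), 'torque': array([ 0.0034819 ,  0.01391208, -0.03187724]), 'grip_width': 0.09372850485021966}
```

View pics/top0.png

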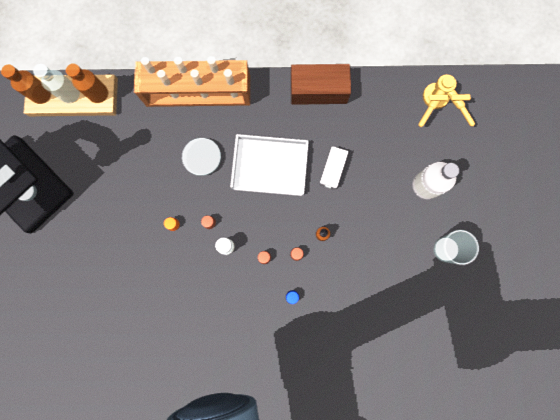

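View pics/scene0.png

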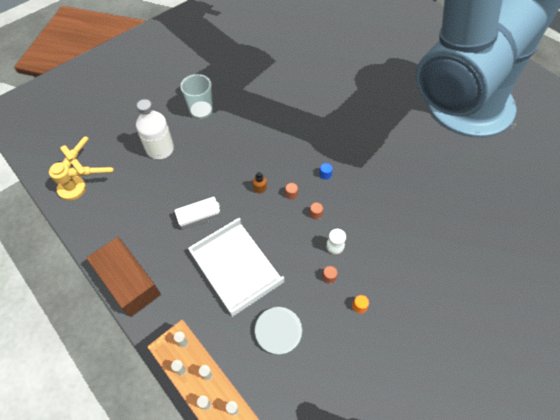

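The top view shows three brown stoppers at about (207,222), (264,258) and (297,254). The orange look-alike is at (172,224) and the blue one at (292,297). The jar is at (225,246), the dropper at (323,233), and the tray spans (232..308, 136..194). I'll enlarge the crop and measure.

```bash
python3 - <<'E'
from h import *
for n in('top','scene'):
    d=dict(np.load(n+'0.npz'));W=world(d);hsv=cv2.cvtColor(d['frame'],cv2.COLOR_RGB2HSV)
    if n=='top':
        cv2.imwrite('pics/crop0.png',cv2.resize(d['frame'][120:320,140:350,::-1],None,fx=3.5,fy=2.9,interpolation=cv2.INTER_CUBIC)[:600,:800])
    print(n,'bench z',np.median(W[...,2]))
    m=((hsv[...,1]>110)&(hsv[...,2]>60)&(W[...,2]>0.008)&(W[...,2]<0.07)).astype(np.uint8)
    k,l,s,c=cv2.connectedComponentsWithStats(m)
    for i in range(1,k):
        if s[i,4]<40 or s[i,4]>900: continue
        p=W[l==i]; zt=np.percentile(p[:,2],90); t=p[p[:,2]>zt-0.006]
        mid=(t[:,:2].min(0)+t[:,:2].max(0))/2
        print(np.round(c[i]),s[i,4],'h',np.median(hsv[l==i],0),'ztop',round(zt,3),'mid',np.round(mid,4),'ray',np.round(ray(d,*c[i],0.016),4))
    # all tall things
    m=((W[...,2]>0.012)&(W[...,2]<0.2)).astype(np.uint8)
    k,l,s,c=cv2.connectedComponentsWithStats(m)
    for i in range(1,k):
        if s[i,4]<60: continue
        p=W[l==i]; print('obj',np.round(c[i]),s[i,4],'min',np.round(p.min(0),3),'max',np.round(p.max(0),3))
E
```

```text
top bench z -0.00031522562662972264
[103.  93.] 631 h [ 15. 125. 140.] ztop 0.06 mid [0.8736 0.3503] ray [0.8829 0.3467 0.016 ]
[40. 95.] 301 h [ 12. 181.  99.] ztop 0.066 mid [0.8761 0.4786] ray [0.8792 0.4899 0.016 ]
[436.  89.] 72 h [ 18.  155.5 212. ] ztop 0.069 mid [ 0.8624 -0.4005] ray [ 0.8809 -0.4145  0.016 ]
[446. 107.] 291 h [ 20. 140. 244.] ztop 0.067 mid [ 0.8255 -0.4184] ray [ 0.8367 -0.4357  0.016 ]
[ 54. 114.] 112 h [ 16. 121. 172.] ztop 0.018 mid [0.8351 0.4532] ray [0.8345 0.4559 0.016 ]
[171. 223.] 150 h [ 23.  161.5 255. ] ztop 0.028 mid [0.58   0.1814] ray [0.58   0.1817 0.016 ]
[208. 221.] 115 h [  9. 121. 249.] ztop 0.027 mid [0.5822 0.1011] ray [0.5839 0.1007 0.016 ]
[323. 234.] 111 h [ 11. 187. 156.] ztop 0.037 mid [ 0.5532 -0.1489] ray [ 0.5534 -0.1481  0.016 ]
[297. 253.] 119 h [ 10. 119. 249.] ztop 0.027 mid [ 0.5106 -0.0917] ray [ 0.5115 -0.0915  0.016 ]
[265. 256.] 99 h [  9. 118. 249.] ztop 0.027 mid [ 0.5051 -0.0199] ray [ 0.5062 -0.0222  0.016 ]
[292. 297.] 136 h [106. 171. 255.] ztop 0.028 mid [ 0.4193 -0.0807] ray [ 0.4192 -0.0803  0.016 ]
obj [192. 
[... 2484 characters left out ...]
 190.] 144 min [ 0.5   -0.106  0.012] max [ 0.525 -0.079  0.03 ]
obj [197. 212.] 842 min [ 0.654 -0.208  0.012] max [ 0.745 -0.146  0.037]
obj [316. 209.] 150 min [ 0.492 -0.034  0.012] max [ 0.52  -0.009  0.031]
obj [229. 268.] 658 min [ 0.641 -0.122  0.012] max [0.777 0.05  0.03 ]
obj [336. 241.] 340 min [0.514 0.046 0.012] max [0.548 0.079 0.056]
obj [123. 276.] 2853 min [ 0.855 -0.216  0.012] max [ 0.925 -0.084  0.066]
obj [329. 274.] 179 min [0.571 0.088 0.012] max [0.599 0.115 0.031]
obj [360. 303.] 194 min [0.567 0.168 0.012] max [0.595 0.194 0.03 ]
obj [278. 330.] 1723 min [0.687 0.075 0.013] max [0.773 0.16  0.023]
obj [198. 376.] 4960 min [0.855 0.008 0.077] max [0.925 0.213 0.127]
```

View pics/crop0.png

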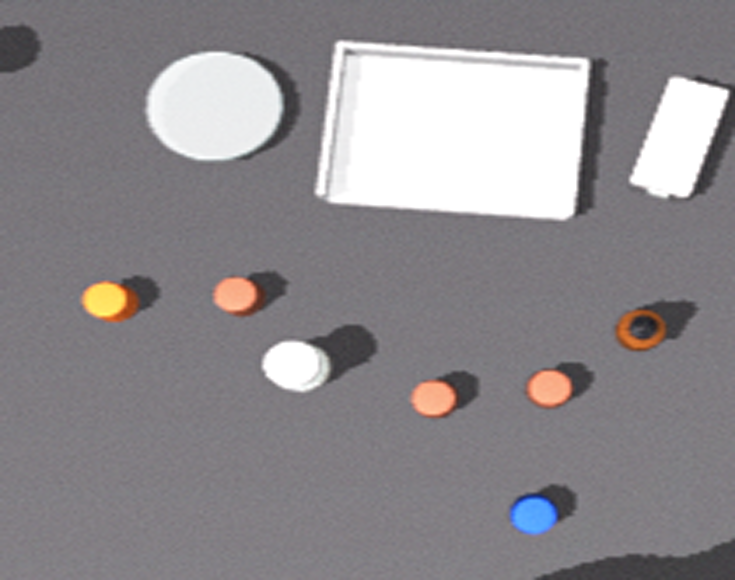

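Both views agree to within about 2 mm. The brown stoppers are A (0.583, 0.101), B (0.505, -0.021) and C (0.512, -0.092), with tops about 26 mm high. The crop confirms that these three are plain brown, while the orange and blue ones are the decoys. Next I'll fit the tray and start the approach to A.

```bash
python3 - <<'E'
from h import *
for n in('top','scene'):
    d=dict(np.load(n+'0.npz'));W=world(d)
    hsv=cv2.cvtColor(d['frame'],cv2.COLOR_RGB2HSV)
    m=(W[...,2]>-.004)&(W[...,2]<.03)&(hsv[...,2]>150)&(hsv[...,1]<60)&(W[...,0]>.6)&(W[...,0]<.8)&(W[...,1]>-.14)&(W[...,1]<.07)
    p=W[m][:,:2]; r=cv2.minAreaRect((p*1000).astype(np.float32)); print(n,r,np.round(cv2.boxPoints(r)))
E
python3 -m inch '[[[18,37,0],8],[[18,37,0],8],[[18,37,0],8],[[18,37,0],8],[[18,37,0],8],[[18,37,0],8],[[18,37,0],8],[[18,37,0],8],[[18,37,0],8],[[18,37,0],8]]' 0 10
```

```text
top ((713.8382568359375, -31.59771728515625), (168.92428588867188, 132.63319396972656), 84.08639526367188) [[ 639. -109.]
 [ 771. -122.]
 [ 789.   46.]
 [ 657.   59.]]
scene ((706.4827880859375, -30.410293579101562), (203.20066833496094, 127.81404876708984), 84.11787414550781) [[ 632. -125.]
 [ 760. -138.]
 [ 780.   64.]
 [ 653.   77.]]
time: 1.1
tool_pos: [0.3913, -0.243, 0.2052]
tool_rot: [-3.131, -0.254, 0.0]
force: [1.0, 0.3, -0.2]
grip_width: 0.0175
```

The tray mouth is at about (0.649, -0.031), yaw about -5.6°. The distances to A, B and C come out at 0.148, 0.144 and 0.150, which matches the given range.

```bash
python3 -m inch '[[[18,38,0],5],[[18,38,0],5],[[18,38,0],0],[[18,38,0],0],[[18,38,0],0],[[18,38,0],0],[[18,38,0],0],[[18,38,0],0],[[18,38,0],0],[[16,37,0],0]]'; python3 -m inch '[[[0,0,-45],0],[[0,0,-40],0],[[0,0,-30],0],[[0,0,-25],0],[[0,0,-15],0],[[0,0,0],0],[[0,0,0],0]]'
```

```text
time: 2.1
tool_pos: [0.5694, 0.1361, 0.205]
tool_rot: [-3.099, -0.518, 0.001]
force: [0.6, -1.0, 1.2]
grip_width: 0.0005
time: 2.8
tool_pos: [0.5697, 0.1342, 0.0512]
tool_rot: [3.099, 0.517, 0.002]
force: [-0.4, 0.5, -0.1]
grip_width: 0.0004
```

```bash
python3 -m inch '[[[0,0,-20],0],[[0,0,-14],0],[[0,0,-8],0],[[0,0,0],0]]'; python3 - <<'E'
from h import *
d=grab('scene'); cv2.imwrite('pics/s1.png',cv2.resize(d['frame'][130:400,160:460,::-1],None,fx=2,fy=2))
E
```

```text
time: 3.2
tool_pos: [0.5685, 0.1342, 0.0077]
tool_rot: [-3.099, -0.517, 0.003]
force: [-0.2, 0.1, 0.3]
grip_width: 0.0005
```

View pics/s1.png

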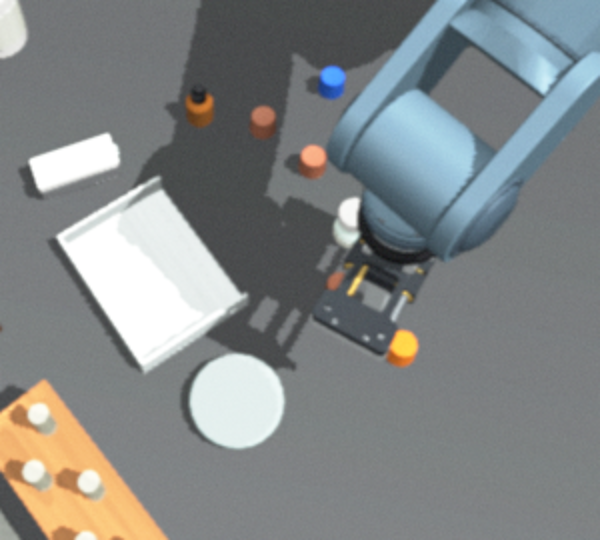

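```bash
python3 -m inch '[[[2,-5,1],0],[[2,-5,0],0],[[2,-6,0],0],[[2,-6,0],0],[[2,-6,0],0],[[2,-6,0],0],[[2,-6,0],0],[[2,-6,0],0],[[2,-6,0],0],[[0,0,0],0]]'; cat > look.py <<'E'
from h import *
import sys
n=sys.argv[1];d=grab(n);W=world(d);hsv=cv2.cvtColor(d['frame'],cv2.COLOR_RGB2HSV)
m=((hsv[...,0]<13)&(hsv[...,1]>80)&(hsv[...,2]>50)&(W[...,2]>0.006)&(W[...,2]<0.05)&(W[...,0]<.8)&(W[...,0]>.4)&(np.abs(W[...,1])<.25)).astype(np.uint8)
k,l,s,c=cv2.connectedComponentsWithStats(m)
a=np.radians(-5.6);R=np.array([[np.cos(a),np.sin(a)],[-np.sin(a),np.cos(a)]])
for i in range(1,k):
    if s[i,4]<12: continue
    p=W[l==i];zt=np.percentile(p[:,2],95);t=p[p[:,2]>zt-.006];mid=(t[:,:2].min(0)+t[:,:2].max(0))/2
    print(np.round(c[i]),s[i,4],'ztop',round(zt,3),'mid',np.round(mid,3),'ext',np.round(np.ptp(t[:,:2],axis=0),3),'tray',np.round(R@(mid-[.649,-.031]),3))
if len(sys.argv)>2: cv2.imwrite('pics/'+sys.argv[2],cv2.resize(d['frame'][120:320,150:430,::-1] if n=='scene' else d['frame'][110:310,140:400,::-1],None,fx=2.5,fy=2.5))
print(arm.get_obs()['time'],np.round(arm.get_obs()['tool_pos'],4))
E
python3 look.py scene s2.png; python3 look.py top t2.png
```

```text
time: 4.25
tool_pos: [0.5874, 0.0814, 0.0095]
tool_rot: [3.099, 0.516, 0.0]
force: [0.0, 0.1, 0.2]
grip_width: 0.0003
[289. 192.] 98 ztop 0.029 mid [ 0.517 -0.093] ext [0.015 0.022] tray [-0.125 -0.075]
[311. 261.] 64 ztop 0.029 mid [0.595 0.061] ext [0.02 0.02] tray [-0.063  0.086]
[355. 307.] 25 ztop 0.019 mid [0.591 0.179] ext [0.006 0.019] tray [-0.078  0.203]
4.3 [0.5872 0.0818 0.0094]
[230. 217.] 60 ztop 0.028 mid [0.594 0.054] ext [0.022 0.014] tray [-0.063  0.08 ]
[323. 234.] 116 ztop 0.045 mid [ 0.553 -0.149] ext [0.015 0.017] tray [-0.084 -0.127]
[297. 254.] 131 ztop 0.028 mid [ 0.511 -0.092] ext [0.024 0.026] tray [-0.132 -0.074]
[264. 257.] 136 ztop 0.029 mid [ 0.505 -0.02 ] ext [0.024 0.024] tray [-0.144 -0.003]
4.35 [0.5871 0.0821 0.0093]
```

View pics/s2.png

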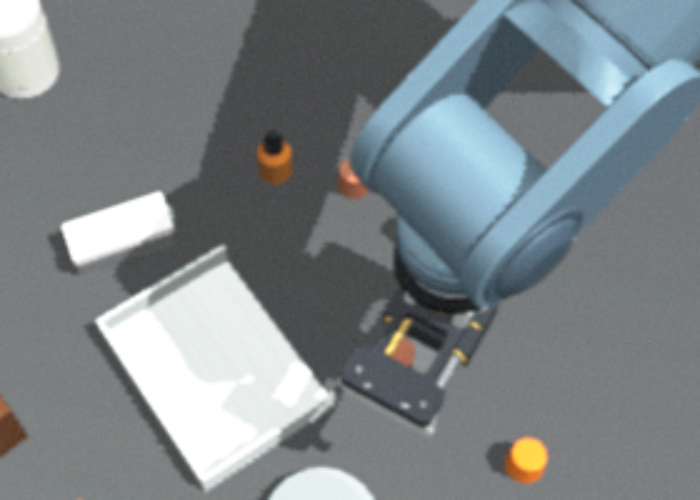

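View pics/t2.png

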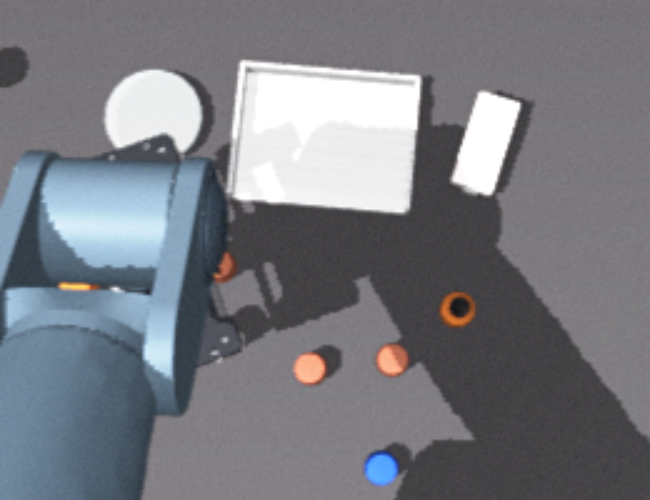

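A is being pushed cleanly and is now at about (0.595, 0.059). Nothing else has moved.

```bash
python3 -m inch '[[[2,-6,0],0],[[2,-6,0],0],[[2,-6,0],0],[[2,-6,0],0],[[2,-6,0],0],[[2,-6,0],0],[[2,-6,0],0],[[0,0,0],0]]';python3 look.py scene s3.png; python3 look.py top t3.png
```

```text
time: 5.15
tool_pos: [0.6015, 0.0394, 0.0096]
tool_rot: [3.099, 0.516, 0.001]
force: [-0.4, 0.6, 0.5]
grip_width: 0.0007
[290. 249.] 79 ztop 0.029 mid [0.61  0.016] ext [0.019 0.023] tray [-0.043  0.043]
[357. 308.] 29 ztop 0.021 mid [0.592 0.182] ext [0.005 0.018] tray [-0.078  0.206]
5.2 [0.6013 0.0398 0.0095]
[323. 234.] 119 ztop 0.046 mid [ 0.553 -0.149] ext [0.015 0.017] tray [-0.084 -0.127]
[297. 254.] 134 ztop 0.028 mid [ 0.511 -0.092] ext [0.024 0.026] tray [-0.132 -0.074]
[264. 257.] 137 ztop 0.028 mid [ 0.505 -0.02 ] ext [0.024 0.024] tray [-0.144 -0.003]
5.25 [0.6012 0.0401 0.0095]
```

View pics/t3.png

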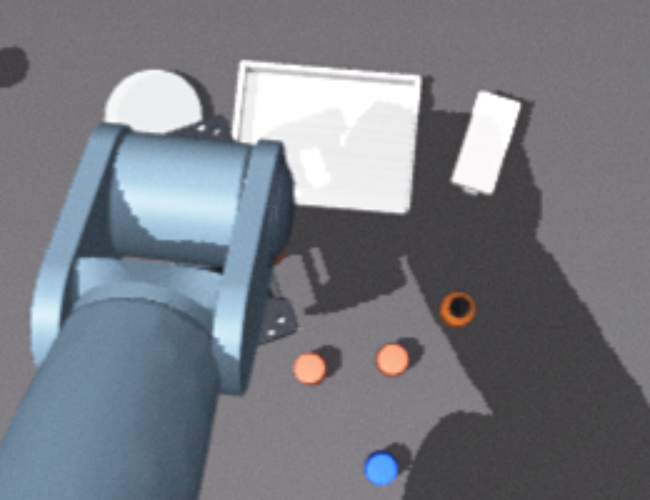

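```bash
python3 -m inch '[[[-4,10,0],0],[[0,0,20],0],[[0,0,35],0],[[0,0,20],8],[[-5,-6,0],8.5],[[-6,-8,0],8.5],[[-6,-8,0],8.5],[[-6,-8,0],8.5],[[0,0,0],8.5],[[0,0,0],8]]'; python3 -m inch '[[[0,0,0],7],[[0,0,0],0]]'
```

```text
time: 6.25
tool_pos: [0.5735, 0.021, 0.0844]
tool_rot: [-2.444, -1.973, 0.0]
force: [-0.1, 0.4, 0.1]
grip_width: 0.0006
time: 6.45
tool_pos: [0.5737, 0.0211, 0.0844]
tool_rot: [-2.325, -2.112, 0.0]
force: [-0.5, -0.1, -0.5]
grip_width: 0.0002
```

```bash
python3 look.py scene; python3 look.py top
```

```text
[290. 187.] 20 ztop 0.029 mid [ 0.513 -0.097] ext [0.007 0.017] tray [-0.129 -0.079]
[291. 253.] 187 ztop 0.028 mid [0.609 0.016] ext [0.027 0.025] tray [-0.044  0.043]
[353. 304.] 13 ztop 0.024 mid [0.585 0.169] ext [0.003 0.001] tray [-0.083  0.193]
[362. 310.] 17 ztop 0.015 mid [0.586 0.19 ] ext [0.017 0.009] tray [-0.084  0.213]
6.5 [0.5738 0.021  0.0844]
[323. 234.] 119 ztop 0.045 mid [ 0.553 -0.149] ext [0.015 0.017] tray [-0.084 -0.127]
[297. 254.] 133 ztop 0.028 mid [ 0.511 -0.092] ext [0.024 0.026] tray [-0.132 -0.074]
[264. 257.] 137 ztop 0.029 mid [ 0.505 -0.02 ] ext [0.024 0.024] tray [-0.144 -0.003]
6.55 [0.5738 0.0209 0.0844]
```

```bash
python3 -m inch '[[[0,-1.5,-30],0],[[0,0,-25],0],[[0,0,-15],0],[[0,0,-5],0],[[0,0,0],0],[[5,-0.5,0],0],[[5,-0.5,0],0],[[7,-0.7,0],0],[[8,-0.8,0],0],[[8,-0.8,0],0]]';python3 -m inch '[[[8,-0.8,0],0],[[8,-0.8,0],0],[[8,-0.8,0],0],[[0,0,0],0]]'; python3 look.py scene s4.png; python3 look.py top
```

```text
time: 7.55
tool_pos: [0.6081, 0.0153, 0.0098]
tool_rot: [2.326, 2.111, 0.001]
force: [-0.5, -0.4, 0.8]
grip_width: 0.0004
time: 7.95
tool_pos: [0.6324, 0.0128, 0.0096]
tool_rot: [2.326, 2.111, 0.001]
force: [0.3, 0.4, 0.3]
grip_width: 0.0004
[318. 214.] 57 ztop 0.028 mid [ 0.506 -0.011] ext [0.017 0.006] tray [-0.145  0.006]
[271. 264.] 184 ztop 0.03 mid [0.655 0.01 ] ext [0.025 0.026] tray [0.002 0.041]
[353. 303.] 12 ztop 0.024 mid [0.588 0.172] ext [0.008 0.006] tray [-0.081  0.196]
[361. 310.] 16 ztop 0.021 mid [0.592 0.187] ext [0.006 0.007] tray [-0.078  0.212]
8.0 [0.6317 0.0129 0.0094]
[323. 234.] 119 ztop 0.045 mid [ 0.553 -0.149] ext [0.015 0.017] tray [-0.084 -0.127]
[297. 254.] 135 ztop 0.028 mid [ 0.511 -0.092] ext [0.024 0.026] tray [-0.132 -0.074]
[264. 257.] 137 ztop 0.028 mid [ 0.505 -0.02 ] ext [0.024 0.024] tray [-0.144 -0.003]
8.05 [0.6312 0.013  0.0093]
```

View pics/s4.png

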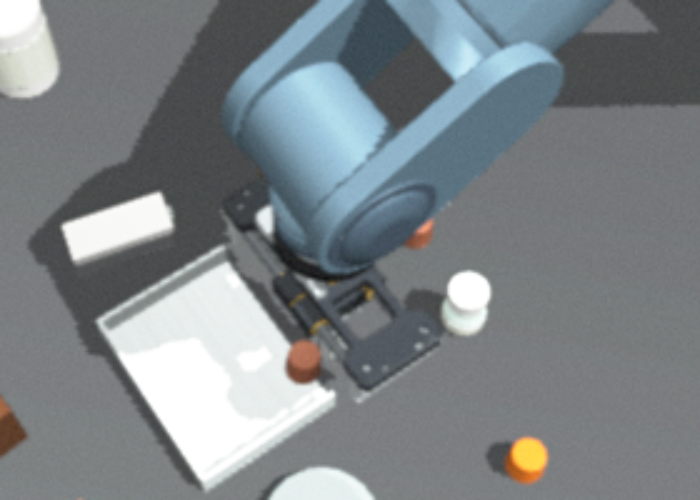

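The scene shows A at the tray's front edge, crop (303,360), in line with the push. I'll continue.

```bash
python3 -m inch '[[[5,-0.5,1],0],[[7,-0.7,1],0],[[8,-0.8,0],0],[[8,-0.8,0],0],[[8,-0.8,0],0],[[8,-0.8,0],0],[[8,-0.8,0],0],[[8,-0.8,0],0],[[7,-0.7,0],0],[[4,-0.4,0],0]]'; python3 look.py scene s5.png
```

```text
time: 9.05
tool_pos: [0.7029, 0.0058, 0.0114]
tool_rot: [2.326, 2.111, 0.0]
force: [-0.2, 0.3, 0.6]
grip_width: 0.0005
[316. 211.] 165 ztop 0.029 mid [ 0.505 -0.02 ] ext [0.027 0.023] tray [-0.144 -0.003]
[241. 284.] 167 ztop 0.031 mid [0.728 0.003] ext [0.023 0.025] tray [0.075 0.042]
[362. 311.] 12 ztop 0.014 mid [0.585 0.192] ext [0.014 0.005] tray [-0.085  0.215]
9.1 [0.7031 0.0057 0.0115]
```

View pics/s5.png

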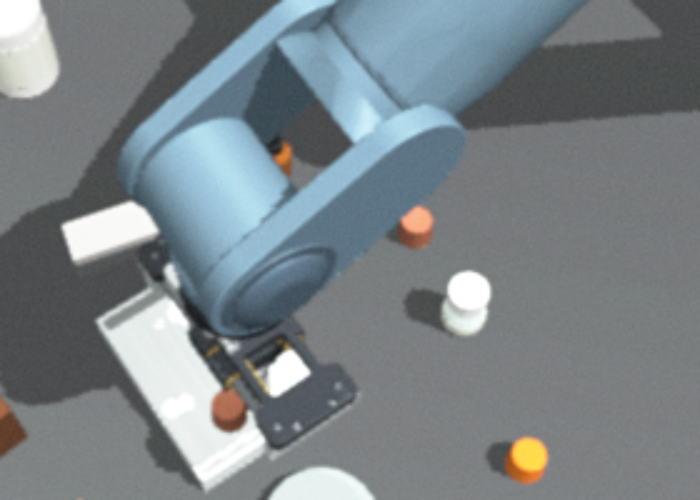

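A is inside at tray (0.075, 0.042). Next is B.

```bash
python3 -m inch '[[[-10,1,0],0],[[0,0,25],0],[[0,0,35],0],[[0,0,25],0],[[-37,-4,0],0],[[-37,-4,0],0],[[-37,-4,0],0],[[-37,-4,0],0],[[-37,-4,0],0],[[-39,-4,0],0]]';python3 -m inch '[[[0,0,-20],0],[[0,0,-30],0],[[0,0,-25],0],[[0,0,-10],0],[[0,0,-2],0],[[0,0,0],0]]'; python3 look.py scene; python3 look.py top t6.png
```

```text
time: 10.1
tool_pos: [0.4657, -0.0168, 0.096]
tool_rot: [-2.326, -2.112, 0.0]
force: [-0.3, -0.9, 0.9]
grip_width: 0.0004
time: 10.7
tool_pos: [0.4683, -0.0171, 0.0099]
tool_rot: [2.326, 2.111, 0.0]
force: [0.6, -0.2, 0.1]
grip_width: 0.0005
[291. 190.] 165 ztop 0.028 mid [ 0.511 -0.093] ext [0.026 0.025] tray [-0.131 -0.075]
[316. 210.] 174 ztop 0.028 mid [ 0.505 -0.022] ext [0.025 0.025] tray [-0.144 -0.005]
[241. 284.] 166 ztop 0.031 mid [0.728 0.004] ext [0.023 0.024] tray [0.076 0.042]
[353. 306.] 16 ztop 0.018 mid [0.591 0.174] ext [0.007 0.01 ] tray [-0.078  0.198]
[360. 311.] 12 ztop 0.014 mid [0.59  0.189] ext [0.006 0.007] tray [-0.08   0.213]
10.75 [ 0.4689 -0.0172  0.0104]
[252. 157.] 125 ztop 0.03 mid [0.726 0.004] ext [0.023 0.022] tray [0.073 0.043]
[176. 225.] 43 ztop 0.024 mid [0.579 0.175] ext [0.024 0.011] tray [-0.09   0.198]
[323. 234.] 117 ztop 0.047 mid [ 0.553 -0.149] ext [0.015 0.017] tray [-0.084 -0.127]
[297. 253.] 123 ztop 0.028 mid [ 0.512 -0.092] ext [0.022 0.026] tray [-0.131 -0.074]
10.8 [ 0.4691 -0.0173  0.0106]
```

View pics/t6.png

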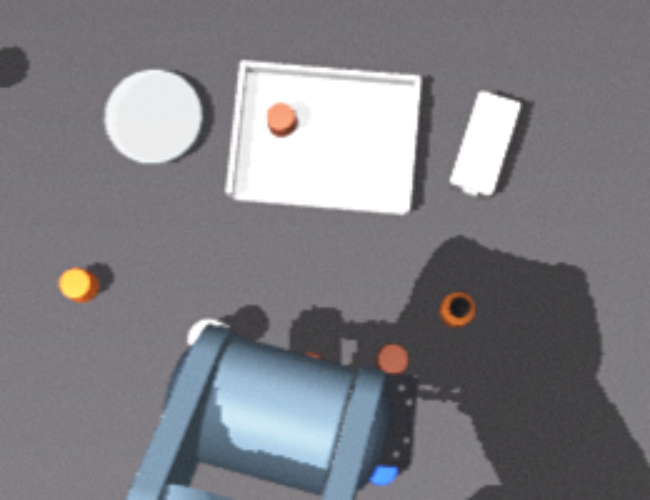

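A is inside the tray and the pusher is lined up behind B, with the bystanders unmoved.

```bash
python3 -m inch '[[[5,-0.5,0],0],[[5,-0.5,0],0],[[7,-0.7,0],0],[[8,-0.8,0],0],[[8,-0.8,0],0],[[8,-0.8,0],0],[[8,-0.8,0],0],[[8,-0.8,0],0],[[8,-0.8,0],0],[[8,-0.8,0],0]]'; python3 look.py scene
python3 look.py top
```

```text
time: 11.8
tool_pos: [0.5418, -0.0244, 0.0094]
tool_rot: [-2.326, -2.111, 0.0]
force: [-0.4, -1.4, 0.5]
grip_width: 0.0004
[293. 225.] 176 ztop 0.029 mid [ 0.566 -0.026] ext [0.026 0.024] tray [-0.084 -0.004]
[241. 284.] 164 ztop 0.031 mid [0.728 0.005] ext [0.023 0.024] tray [0.075 0.043]
[362. 310.] 13 ztop 0.019 mid [0.584 0.192] ext [0.013 0.005] tray [-0.086  0.215]
11.85 [ 0.5431 -0.0248  0.0098]
[252. 157.] 124 ztop 0.03 mid [0.726 0.004] ext [0.024 0.022] tray [0.073 0.043]
[175. 224.] 41 ztop 0.024 mid [0.579 0.174] ext [0.024 0.012] tray [-0.09   0.198]
[323. 234.] 116 ztop 0.047 mid [ 0.553 -0.149] ext [0.015 0.017] tray [-0.084 -0.127]
[295. 257.] 45 ztop 0.027 mid [ 0.505 -0.089] ext [0.013 0.021] tray [-0.137 -0.072]
11.9 [ 0.5424 -0.0246  0.0097]
```

```bash
python3 -m inch '[[[5,-0.5,0],0],[[8,-0.8,0],0],[[8,-0.8,0],0],[[8,-0.8,0],0],[[8,-0.8,0],0],[[8,-0.8,0],0],[[8,-0.8,0],0],[[8,-0.8,0],0],[[8,-0.8,0],0],[[5,-0.5,1],0]]'; python3 look.py scene
```

```text
time: 12.9
tool_pos: [0.6158, -0.0319, 0.0104]
tool_rot: [2.326, 2.111, -0.0]
force: [-1.0, 0.9, 0.7]
grip_width: 0.0002
[263. 244.] 175 ztop 0.029 mid [ 0.64  -0.034] ext [0.024 0.026] tray [-0.008 -0.004]
[241. 284.] 163 ztop 0.031 mid [0.728 0.004] ext [0.023 0.023] tray [0.075 0.042]
12.95 [ 0.6165 -0.0321  0.0108]
```

```bash
python3 -m inch '[[[6,-0.6,1],0],[[8,-0.8,0],0],[[8,-0.8,0],0],[[8,-0.8,0],0],[[8,-0.8,0],0],[[9,-0.9,0],0],[[9,-0.9,0],0],[[9,-0.9,0],0],[[8,-0.8,0],0],[[4,-0.4,0],0]]'; python3 look.py scene s7.png
```

```text
time: 13.95
tool_pos: [0.693, -0.0396, 0.0115]
tool_rot: [2.326, 2.111, 0.0]
force: [0.3, 0.1, 0.0]
grip_width: 0.0006
[292. 193.] 96 ztop 0.027 mid [ 0.512 -0.086] ext [0.022 0.011] tray [-0.131 -0.068]
[231. 264.] 166 ztop 0.031 mid [ 0.717 -0.041] ext [0.023 0.024] tray [ 0.069 -0.003]
[241. 284.] 158 ztop 0.031 mid [0.729 0.004] ext [0.023 0.024] tray [0.076 0.043]
[355. 308.] 24 ztop 0.02 mid [0.59  0.178] ext [0.007 0.019] tray [-0.079  0.202]
14.0 [ 0.6932 -0.0396  0.0116]
```

View pics/s7.png

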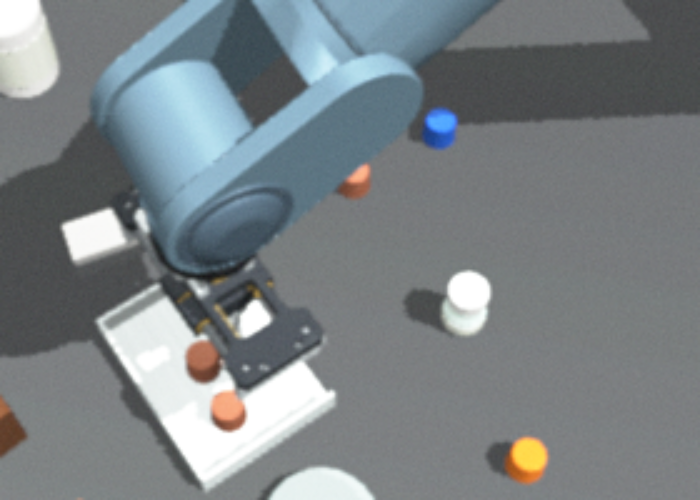

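B is inside at tray (0.069, -0.003). Next is C: a diagonal sweep that moves it slightly left, away from the right wall, then straight in.

```bash
python3 -m inch '[[[-10,1,0],0],[[0,0,25],0],[[0,0,35],0],[[0,0,25],0],[[-34,-9,0],6],[[-34,-9,0],6],[[-35,-10,0],0],[[-35,-10,0],0],[[-35,-10,0],0],[[-34,-9,0],0]]';python3 -m inch '[[[0,0,-20],0],[[0,0,-30],0],[[0,0,-25],0],[[0,0,-10],0],[[0,0,-2],0],[[0,0,0],0]]'; python3 look.py scene; python3 look.py top t8.png
```

```text
time: 15.0
tool_pos: [0.4725, -0.0952, 0.0959]
tool_rot: [-2.092, -2.343, 0.001]
force: [1.0, -0.3, 1.0]
grip_width: 0.0006
time: 15.6
tool_pos: [0.4753, -0.0955, 0.01]
tool_rot: [2.092, 2.343, 0.0]
force: [0.8, 0.3, 0.4]
grip_width: 0.0006
[291. 190.] 164 ztop 0.028 mid [ 0.511 -0.093] ext [0.026 0.027] tray [-0.131 -0.075]
[231. 264.] 166 ztop 0.031 mid [ 0.718 -0.041] ext [0.024 0.023] tray [ 0.069 -0.003]
[241. 284.] 163 ztop 0.03 mid [0.728 0.004] ext [0.023 0.022] tray [0.076 0.043]
[356. 307.] 31 ztop 0.023 mid [0.589 0.18 ] ext [0.01  0.022] tray [-0.08   0.204]
15.65 [ 0.4758 -0.0957  0.0105]
[252. 158.] 126 ztop 0.03 mid [0.726 0.004] ext [0.023 0.023] tray [0.073 0.043]
[272. 161.] 123 ztop 0.03 mid [ 0.715 -0.041] ext [0.024 0.024] tray [ 0.067 -0.003]
[176. 225.] 44 ztop 0.026 mid [0.579 0.175] ext [0.023 0.011] tray [-0.09   0.198]
[323. 234.] 114 ztop 0.046 mid [ 0.553 -0.149] ext [0.015 0.017] tray [-0.084 -0.127]
15.7 [ 0.4761 -0.0958  0.0107]
```

View pics/t8.png

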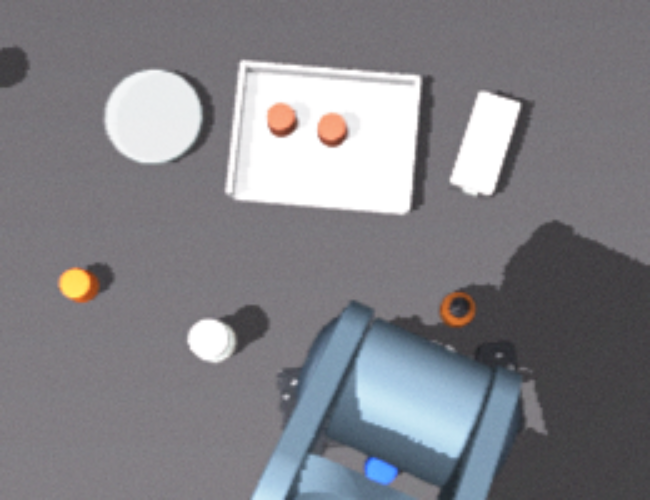

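The top view shows both stoppers well inside the tray, crop (281,119) and (332,129), with the bystanders unmoved. Pushing C now.

```bash
python3 -m inch '[[[5,0.6,0],0],[[5,0.6,0],0],[[7,0.8,0],0],[[8,0.9,0],0],[[8,0.9,0],0],[[8,0.9,0],0],[[8,0.9,0],0],[[8,0.9,0],0],[[8,0.9,0],0],[[8,0.9,0],0]]'; python3 look.py scene
```

```text
time: 16.7
tool_pos: [0.5488, -0.0871, 0.0094]
tool_rot: [2.093, 2.343, 0.0]
force: [-0.5, 0.4, -0.3]
grip_width: 0.0007
[272. 209.] 170 ztop 0.029 mid [ 0.573 -0.084] ext [0.025 0.024] tray [-0.07  -0.061]
[231. 264.] 165 ztop 0.031 mid [ 0.718 -0.041] ext [0.024 0.024] tray [ 0.069 -0.004]
[241. 284.] 166 ztop 0.031 mid [0.728 0.004] ext [0.023 0.023] tray [0.075 0.043]
[361. 310.] 17 ztop 0.02 mid [0.592 0.187] ext [0.005 0.008] tray [-0.078  0.212]
16.75 [ 0.55   -0.0872  0.0097]
```

```bash
python3 -m inch '[[[5,0.6,0],0],[[8,0.9,0],0],[[8,0.9,0],0],[[8,0.9,0],0],[[8,0.9,0],0],[[8,0.9,0],0],[[8,0.9,0],0],[[5,0.5,1],0],[[0,0,0],0]]'; python3 look.py scene
```

```text
time: 17.65
tool_pos: [0.607, -0.0807, 0.0107]
tool_rot: [2.092, 2.343, 0.001]
force: [-0.4, 0.1, -0.7]
grip_width: 0.0005
[253. 227.] 171 ztop 0.029 mid [ 0.631 -0.078] ext [0.026 0.025] tray [-0.013 -0.048]
[230. 264.] 164 ztop 0.031 mid [ 0.717 -0.041] ext [0.024 0.023] tray [ 0.069 -0.003]
[241. 284.] 163 ztop 0.031 mid [0.728 0.004] ext [0.023 0.024] tray [0.075 0.043]
17.7 [ 0.6065 -0.0806  0.0105]
```

```bash
python3 -m inch '[[[-8,0,0],0],[[0,3,0],-6],[[0,3,1],-6],[[0,0,0],0],[[5,-0.5,0],0],[[5,-0.5,0],0],[[7,-0.7,0],0],[[8,-0.8,0],0],[[8,-0.8,0],0],[[8,-0.8,0],0]]'; python3 look.py scene
```

```text
time: 18.7
tool_pos: [0.64, -0.0789, 0.0114]
tool_rot: [2.326, 2.112, 0.0]
force: [-0.8, 0.2, 1.3]
grip_width: 0.0005
[239. 235.] 159 ztop 0.03 mid [ 0.664 -0.081] ext [0.025 0.023] tray [ 0.02  -0.048]
[231. 264.] 169 ztop 0.031 mid [ 0.717 -0.042] ext [0.024 0.024] tray [ 0.069 -0.004]
[241. 284.] 163 ztop 0.031 mid [0.728 0.004] ext [0.023 0.025] tray [0.075 0.043]
[358. 310.] 13 ztop 0.018 mid [0.592 0.185] ext [0.001 0.003] tray [-0.077  0.21 ]
18.75 [ 0.6411 -0.0792  0.0117]
```

```bash
python3 -m inch '[[[6,-0.6,0],0],[[8,-0.8,0],0],[[8,-0.8,0],0],[[8,-0.8,0],0],[[8,-0.8,0],0],[[6,-0.6,0],0],[[3,-0.3,0],0],[[0,0,0],0],[[-8,0.8,0],0],[[-8,0.8,0],0]]';  python3 -m inch '[[[0,0,25],0],[[0,0,40],0],[[0,0,40],0],[[-30,0,30],0],[[-50,0,0],0],[[-50,0,0],0],[[-50,0,0],0],[[-50,0,0],0],[[0,0,0],0],[[0,0,0],0]]'; python3 look.py scene s9.png; python3 look.py top t9.png
```

```text
time: 19.75
tool_pos: [0.6692, -0.0817, 0.0113]
tool_rot: [-2.326, -2.111, 0.0]
force: [0.3, -1.2, -0.9]
grip_width: 0.0005
time: 20.75
tool_pos: [0.4389, -0.0816, 0.1464]
tool_rot: [2.326, 2.11, 0.001]
force: [0.4, 0.4, -0.5]
grip_width: 0.0005
[220. 247.] 157 ztop 0.031 mid [ 0.712 -0.084] ext [0.023 0.022] tray [ 0.068 -0.047]
[231. 264.] 167 ztop 0.031 mid [ 0.717 -0.041] ext [0.024 0.023] tray [ 0.069 -0.003]
[241. 284.] 163 ztop 0.031 mid [0.728 0.004] ext [0.023 0.024] tray [0.075 0.043]
[357. 308.] 33 ztop 0.018 mid [0.586 0.181] ext [0.016 0.025] tray [-0.083  0.205]
20.8 [ 0.4404 -0.082   0.147 ]
[252. 157.] 125 ztop 0.03 mid [0.726 0.004] ext [0.024 0.022] tray [0.073 0.043]
[272. 161.] 123 ztop 0.03 mid [ 0.716 -0.041] ext [0.022 0.024] tray [ 0.068 -0.003]
[292. 164.] 123 ztop 0.03 mid [ 0.709 -0.085] ext [0.024 0.024] tray [ 0.065 -0.048]
[175. 225.] 43 ztop 0.026 mid [0.579 0.175] ext [0.023 0.012] tray [-0.09   0.198]
[322. 234.] 119 ztop 0.045 mid [ 0.553 -0.149] ext [0.015 0.017] tray [-0.084 -0.127]
20.85 [ 0.4411 -0.0822  0.1472]
```

View pics/t9.png

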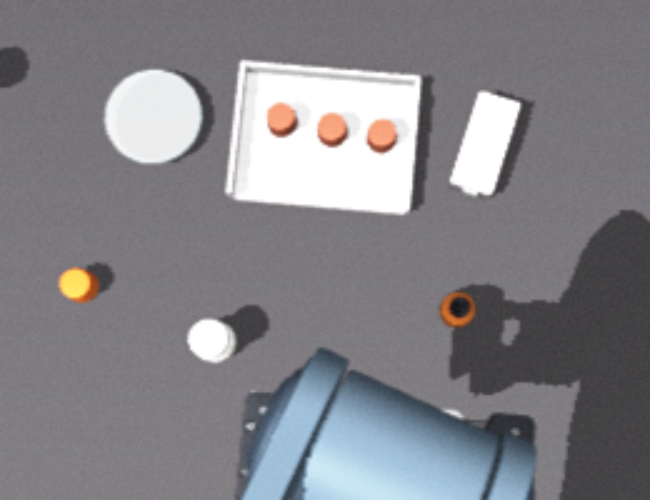

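View pics/s9.png

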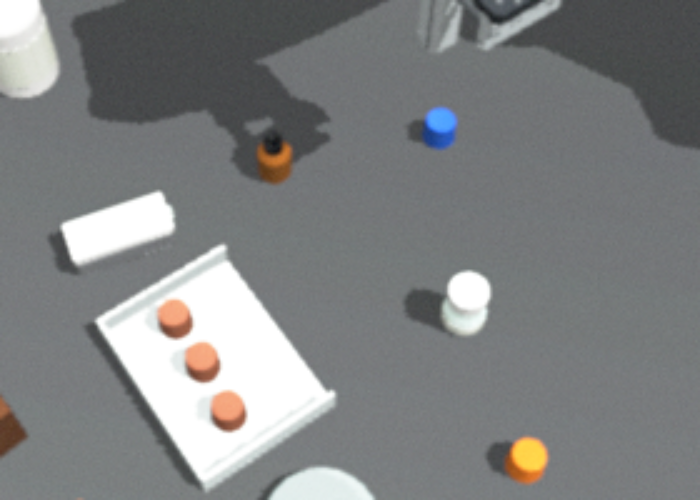

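Both views show all three stoppers standing in the tray, about 65–75 mm behind the front edge. The arm is clear and the bystanders haven't moved.

```bash
python3 -c "
from station import arm
print(arm.hand_in())"
```

```text
the job is handed in; nothing more can be done
None
```

I swept all three brown stoppers into the collecting tray with closed fingers and handed the job in after about 21 s of the 58 s allowed. The hand-in reported no verdict.

- **Stoppers:** my last pictures, from both cameras, show them standing upright on the tray floor. They are 65–76 mm behind the front edge, at y of about +43, -3 and -48 mm in the tray's frame. All three are well inside the limits.
- **Bystanders:** the dropper bottle measured the same as at the start. The jar, dish and slide box I judged by eye in the pictures, and they looked unmoved. The wash bottle and beaker were far from the sweeps, and I did not check them at the end.
- **Robot:** the gripper was raised to about 147 mm, touching nothing, with force readings at noise level.
- **Disagreements:** the two cameras differed by at most about 3 mm. The rough box fit of the tray came out too large because of edge noise, so I used the wall extents and the given tray size instead. No check failed.

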